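# Register an amber moulding strip and lock the jig's sliding section one hole on

### The arm

A 7-joint arm with a two-finger parallel gripper is mounted at the origin on the work surface. World frame = base frame: x ahead of the robot, y to its left, z up, the work surface at z = 0. Lengths are in m, angles in rad, forces in N, time in s.
With the tool pointing down it reaches from about 0.375 to 0.925 m from the base axis. Payload 3.1 kg.
Tool frame: the origin (TCP) lies on the mounting face of the last link; the fingertips stand 173 mm ahead of it and the grasp point (between the pads) lies 155 mm ahead of it; y points along the fingers, x is the direction in which the jaws open and shut, and the axes are right-handed (so a half turn about y gives the same grasp; the last joint's range is limited). The gripper opens to 85 mm and grips with 20 to 120 N. Pads are 22 mm wide; open, the fingers measure 114 mm over their backs; the gripper's body (76 mm by 85 mm) begins 54 mm behind the grasp point. The pads swing forward as they close: fully open they stand 13 mm farther back than shut.
Start: joints at [-0.098, 0.383, 0.044, 1.598, -0.018, 1.161, -0.05], TCP at [0.65, 0, 0.405] pointing down, gripper open.
Joint ranges: [-2.61, 2.61], [-0.41, 2.15], [-1.48, 1.57], [0, 2.5], [-1.57, 4.71], [0.05, 1.97], [-2.85, 2.85]. Speed limits (rad/s): [2.79, 2.79, 3.14, 3.14, 3.14, 3.14, 3.14].

### API

Orientations are given as a rotation vector (axis times angle).
In Python, from cell import r, solver, get_image, hand_in gives the robot as it stands. Calls block until the motion is done:
- r.goto(position, orientation): joint-space move of the TCP to a pose.
- r.move_straight(position, rot=None, v=0.15, force_limit=None): straight line of the TCP; rot=None keeps the orientation; v is the mean speed in m/s. With force_limit (N) it stops when the force on the tool has changed by that much, and returns True; else False.
- r.movej(angles): joint-space move.
- r.ungrasp() and r.close(effort=None): open the fingers fully, or close them until they stop; effort is the grip in N (None keeps the last).
- r.hold(seconds).
- solver.inverse_kinematics(position, orientation): joint angles nearest the present ones, or None.
- r.observe(): the state.
- get_image(name): name is "scene" or "side" or "wrist"; returns a dict with "img" (420x560x3 uint8, red, green, blue), "intrinsics" (3x3 intrinsics, pixels), "eye" and "orientation" of the camera in the world. Camera axes: x right, y down, z forward; pixel columns grow to the right and rows downward; lengths in m; the calibration is good to about 2 mm. A picture is of the moment at which its call begins. There is no depth.
A pose or a line that the arm cannot do raises r.PlanningError and nothing moves.
- hand_in(): hands the job in, once; it reports no verdict.
The state is a dict: "time_s": time; "joint_positions": joint angles; "qd": joint speeds; "tau": joint torques, N m; "position": TCP position; "ee_rot": TCP orientation; "force": force on the tool from outside, world axes, zero at the start; "wrist_torque": the same for the moment, N m; "opening": finger opening in m.
Only numpy, scipy, OpenCV 4.12 (cv2) and the standard library are available. Lean on these libraries where they do the work, as an engineer would, in place of code of your own. Each camera call takes 0.05 s, during which the arm holds its last target. There are 200 camera calls.

### The job

Push the amber-veneered moulding strip flat against the jig's square tube and up against the dark end stop, so that it lies flush with both. Then pull up the red lock plunger, slide the blue section to the next hole towards the strip and let the pin drop fully home in it. Finish while still holding the red knob, with the pin fully engaged; do not let go, and leave the glue bottle, the amber tray and the spatula alone.

Things in the scene. Friction and masses are not known exactly. Their poses are not given: they have to be found in the camera images.
- jig: Gluing jig, fixed to the table (place and yaw vary): grey board 200 mm (x) by 440 mm (y), 12 mm thick; in the jig frame it spans x -110 to +90, y -220 to +220 mm; origin on the table top. On it a square aluminium tube 30 x 30 mm, 400 mm long along y, centred at x = +35 mm, top at z = 42 mm, with 13 mm holes in its top every 75 mm. Its -x side is the long stop for the strip.
- corner (a point): Corner where the two stops meet, on the board: x = +20, y = -175, z = 12 mm in the jig frame. The tube's side face (the plane x = +20 mm) runs from here to +y; the dark steel end stop's face (the plane y = -175 mm) runs from here to x = -90 mm. Both stops are 30 mm high above the board.
- strip: Loose wooden strip, amber veneer on top, 40 (x) by 160 (y) by 22 mm high, 0.14 to 0.28 kg; origin at the centre of its underside. It starts flat on the board, middle line 22 to 40 mm short of its place at the tube, end 14 to 28 mm from the end stop, turned up to 0.12 rad. Flush with both stops its origin is at x = 0, y = -95, z = 12 mm in the jig frame, its y axis parallel to the jig's.
- section (a joint): Position in m of the blue section along the tube: about 0 at the start (pin in its first hole), growing as it slides along the jig's -y, towards the strip; the next hole is at 0.075. Limits -0.02 and 0.10. It is a sleeve 42 mm (x) by 56 mm (y) round the tube, top at z = 49 mm. It slides with light friction (about 2 N), but only while the pin is out.
- jaw (a point): Middle of the rubber-lined face, towards the strip, of the jaw fixed to the blue section: 32 mm ahead (-y) of the knob's axis. The jaw is 14 mm thick, spans x -47 to +19 mm in the jig frame and z 16 to 46 mm. It starts at y = +62 mm, so there are 49 to 65 mm between it and the strip's end; at the next hole it stands 2 mm off the end of a flush strip.
- plunger (a joint): Height in m by which the lock plunger (pin and red knob) is pulled up, along z: 0 is fully home in a hole, 0.018 the upper limit. The pin is clear of the tube above 0.012. A spring draws it down with 6 N at home, 10 N at the limit; over solid tube the pin stands on the tube at about 0.012, over a hole it drops in by itself; its round tip centres from up to 4 mm off.
- knob: Round red knob of the plunger, on top of the blue section: 24 mm across and 18 mm high, then a lip 28 mm across and 6 mm thick (24 mm in all). Origin at the centre of its underside, at z = 59 mm when the pin is home (10 mm above the sleeve, over a 22 mm boss). It starts at about x = +35, y = +94 mm in the jig frame and moves with section and plunger; free on all sides.
- next_hole (a point): Middle of the next hole, in the top of the tube: x = +35, y = +19, z = 42 mm in the jig frame. The knob's axis ends up over it.
- glue: Bystander: clear bottle with an orange cap, 42 mm across, 85 mm high, standing beyond the tube's far (+x) side; origin at the centre of its underside.
- tray: Bystander: small open wooden tray of amber chips, 110 x 150 x 28 mm, beside the jig's +y end or -y end; origin at the centre of its underside.
- spatula: Bystander: spatula lying on the table, 170 mm long, beside the other end of the jig; origin under its middle.
There are look-alikes about, which are no part of the job. Of the things like the strip, leave any that is pink or purple; of the rest the smaller one is meant.

How it is judged:
By the outcome, as a careful person would: the job done as asked, in the order asked, and still so for the second after the job is handed in, while the arm keeps its last pose, push and grip.
It also fails if it takes over 72 s, if anything falls off the work surface, if the arm or the gripper's body presses on something with over 40 N, if the wrist force passes 120 N, or if a joint passes its speed limit or range.

## Working session

There is one attempt and no reset: what is moved stays moved. The work goes in short steps, each a Python script; the robot and the scene stay as the last script left them, time stands still between calls to the robot, and variables do not carry over. Pictures are saved under pics/ and viewed, on a budget of 10 in all, crops included, one or two more only if the job needs it, and the job is handed in when it is done.

```bash
ls; mkdir -p pics; python3 - <<'E'
from cell import r,get_image
import cv2,numpy as np,pickle
d={}
for n in("scene","side","wrist"):
    d[n]=get_image(n); g=d[n]; print(n,g["intrinsics"],g["eye"],g["orientation"])
pickle.dump(d,open("d0.pkl","wb"))
cv2.imwrite("pics/a_scene.png",d["scene"]["img"][...,::-1]);cv2.imwrite("pics/a_side.png",d["side"]["img"][...,::-1]);cv2.imwrite("pics/a_wrist.png",d["wrist"]["img"][...,::-1])
print(r.observe())
E
```

```text
pics
scene [[421.1242695    0.         275.19994318]
 [  0.         421.1242695  217.51792932]
 [  0.           0.           1.        ]] [1.45438236 0.18692765 0.93093632] [-1.62216303 -1.89239126  0.82732793]
side [[396.97352282   0.         277.30641906]
 [  0.         396.97352282 213.10929561]
 [  0.           0.           1.        ]] [0.52935076 0.85086671 0.88983329] [-0.02093186  2.87518095 -1.21986173]
wrist [[366.10285165   0.         284.68819318]
 [  0.         366.10285165 214.49716929]
 [  0.           0.           1.        ]] [0.64802663 0.07059149 0.37316528] [ 2.85537993e+00  1.33965508e-03 -3.14057632e-03]
{'time_s': 0.15, 'joint_positions': array([-0.09779002,  0.38369907,  0.04384031,  1.59918159, -0.01786429,
        1.16118563, -0.04989064]), 'qd': array([-0.00102859, -0.00173942,  0.00083483, -0.00378743, -0.00089477,
       -0.00217578, -0.00130718]), 'tau': array([ 2.19941270e-03, -4.34053266e+01,  1.02680024e+00, -2.49981201e+01,
        1.06983635e-02,  7.30535554e-03,  3.91670756e-05]), 'position': array([6.49638956e-01, 1.33012914e-05, 4.03556530e-01]), 'ee_rot': array([-1.57093530e+00,  1.55743677e-03,  1.70500294e-03]), 'force': array([ 0.2609975 , -0.09222966, -0.25558442]), 'wrist_torque': array([-0.01477975,  0.00326624, -0.03042121]), 'opening': 0.08517782297819916}
```

View images.

View pics/a_scene.png

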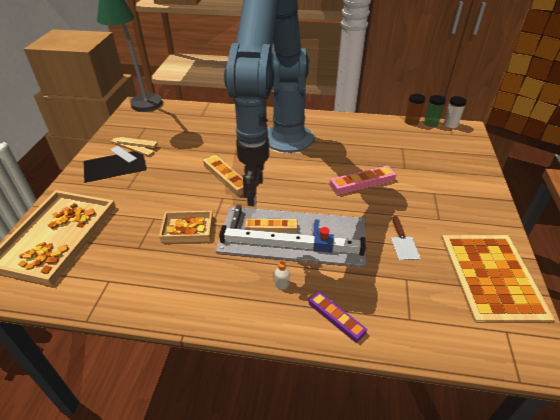

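View pics/a_side.png

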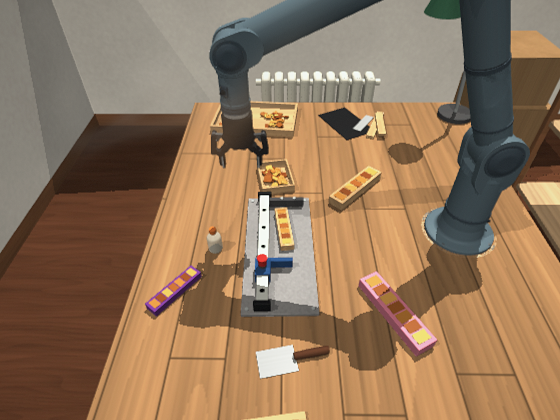

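```bash
cat > h.py <<'E'
import numpy as np,cv2
from scipy.spatial.transform import Rotation as R
def ray(g,uv):
    K=g["intrinsics"]; d=np.array([(uv[0]-K[0,2])/K[0,0],(uv[1]-K[1,2])/K[1,1],1.])
    return np.array(g["eye"]),R.from_rotvec(g["orientation"]).apply(d)
def plane(g,uv,z):
    o,d=ray(g,uv); return o+d*(z-o[2])/d[2]
def tri(obs):
    A=np.zeros((3,3));b=np.zeros(3);L=[]
    for g,uv in obs:
        o,d=ray(g,uv); d=d/np.linalg.norm(d);P=np.eye(3)-np.outer(d,d);A+=P;b+=P@o;L.append((P,o))
    p=np.linalg.solve(A,b); return p,[np.linalg.norm(P@(p-o)) for P,o in L]
def proj(g,p):
    q=R.from_rotvec(g["orientation"]).inv().apply(np.asarray(p)-g["eye"]); K=g["intrinsics"]
    return np.array([K[0,0]*q[0]/q[2]+K[0,2],K[1,1]*q[1]/q[2]+K[1,2]])
def hsv(g): return cv2.cvtColor(g["img"],cv2.COLOR_RGB2HSV)
def blobs(g,lo,hi,amin=30,close=0):
    m=cv2.inRange(hsv(g),lo,hi)
    if lo[0]==0: m|=cv2.inRange(hsv(g),(175,lo[1],lo[2]),(180,255,255)) if hi[0]<8 else 0
    if close: m=cv2.morphologyEx(m,cv2.MORPH_CLOSE,np.ones((close,close)))
    n,l,s,c=cv2.connectedComponentsWithStats(m)
    return [(s[i],c[i],(l==i).astype(np.uint8)) for i in range(1,n) if s[i][4]>=amin]
E
python3 - <<'E'
import pickle;from h import *
d=pickle.load(open("d0.pkl","rb"))
for n in("scene","side"):
    for nm,lo,hi in(("red",(0,200,120),(4,255,255)),("blue",(105,150,60),(125,255,255))):
        for s,c,m in blobs(d[n],lo,hi,25): print(n,nm,s,c)
S,T=d["scene"],d["side"]
print(tri([(S,(324.5,231)),(T,(262,260))]))
print([plane(S,p,.012)[:2] for p in((229,207),(365,213),(363,263),(218,255))])
print([plane(S,p,.034)[:2] for p in((248,225),(298,225))])
E
```

```text
scene red [320 228   9   7  46] [324.13043478 230.73913043]
scene blue [314 220  14  24 101] [317.48514851 234.1980198 ]
side blue [255 258  37  23 352] [272.63920455 265.25284091]
(array([0.59172071, 0.18584325, 0.0758816 ]), [np.float64(0.0005949037865054234), np.float64(0.0005949037865053854)])
[array([ 0.46166818, -0.13205091]), array([0.42556958, 0.30803839]), array([0.63934956, 0.30310103]), array([ 0.67141206, -0.11428477])]
[array([ 0.5574572 , -0.04741864]), array([0.53489705, 0.10362329])]
```

View pics/a_wrist.png

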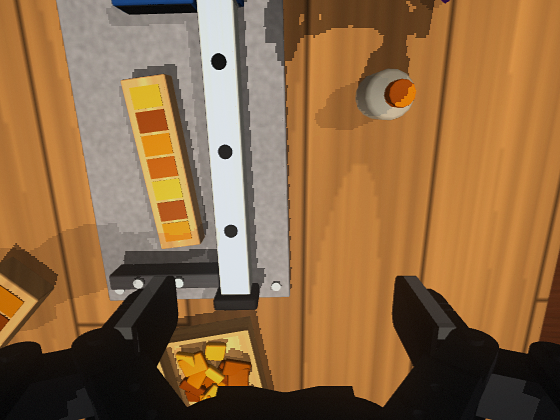

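```bash
python3 - <<'E'
from cell import r,get_image
import cv2,pickle
w=[]
for p in([.57,.03,.42],[.54,.17,.42]):
    r.goto(p,[-1.5708,0,0]); r.hold(.2); w.append(get_image("wrist"))
pickle.dump(w,open("w.pkl","wb"))
for i,g in enumerate(w): cv2.imwrite(f"pics/w{i}.png",g["img"][...,::-1])
cv2.imwrite("pics/w01.png",cv2.resize(cv2.hconcat([g["img"][:330,:,::-1] for g in w]),(800,236),interpolation=cv2.INTER_AREA))
print(r.observe()["time_s"],r.observe()["position"])
E
```

```text
1.7167 [0.54070061 0.1680568  0.41991003]
```

View pics/w1.png

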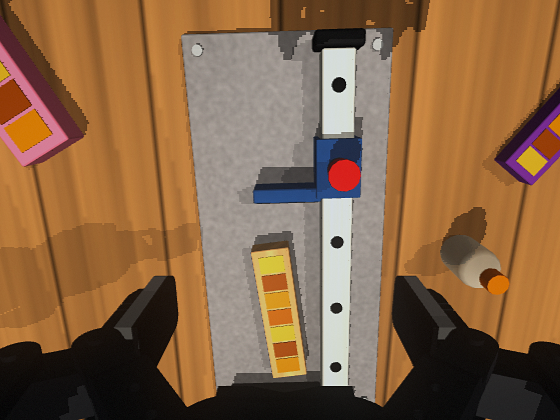

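View pics/w0.png

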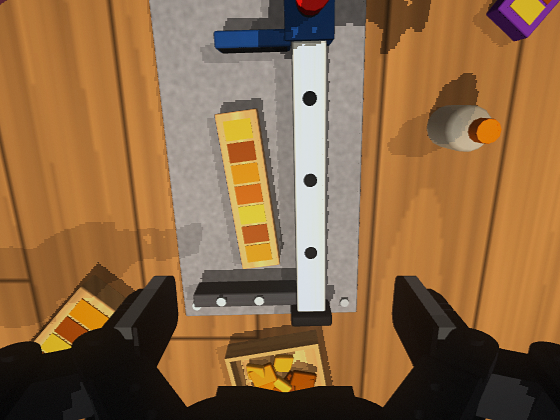

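```bash
cat > meas.py <<'E'
from h import *
def strip_quad(g,seed):
    m=cv2.inRange(hsv(g),(5,90,120),(35,255,255)); m=cv2.morphologyEx(m,cv2.MORPH_CLOSE,np.ones((5,5)))
    n,l=cv2.connectedComponents(m); k=(l==l[seed[1],seed[0]]).astype(np.uint8)
    k=cv2.morphologyEx(k,cv2.MORPH_OPEN,np.ones((5,5)))
    c=max(cv2.findContours(k,0,2)[0],key=cv2.contourArea); rc=cv2.minAreaRect(c)
    return rc,cv2.boxPoints(rc),cv2.contourArea(c)
def holes(g,x0,x1,y0,y1):
    m=cv2.inRange(hsv(g),(0,0,0),(180,255,90)); z=np.zeros_like(m); z[y0:y1,x0:x1]=m[y0:y1,x0:x1]
    n,l,s,c=cv2.connectedComponentsWithStats(z); return [c[i] for i in range(1,n) if 50<s[i][4]<350]
E
python3 - <<'E'
import pickle;from meas import *
np.set_printoptions(precision=4,suppress=True)
w=pickle.load(open("w.pkl","rb"));d=pickle.load(open("d0.pkl","rb"))
W=d["wrist"]
h0=holes(w[0],300,322,60,280);h1=holes(w[1],328,348,60,380);h2=holes(W,205,245,30,250)
print(h0,h1,h2)
for a,b,c in zip(h0,h1[1:],h2): print("hole",tri([(w[0],a),(w[1],b),(W,c)]))
for c in h1: print("hole z.042",plane(w[1],c,.042))
for g,s in((w[0],(250,193)),(w[1],(278,300)),(W,(160,170))):
    rc,b,a=strip_quad(g,s); print(rc,a); print(np.array([plane(g,p,.034) for p in b]))
o=[]
for n,g in(("w1",w[1]),("sc",d["scene"]),("si",d["side"])):
    bl=blobs(g,(0,150,90),(4,255,255),20)
    for s,c,m in bl: print(n,"red",s,c)
E
```

```text
[array([309.2994,  97.9618]), array([309.8333, 179.9318]), array([310.4865, 252.4505])] [array([338.561 ,  84.3293]), array([336.6814, 241.7168]), array([335.9895, 307.6105]), array([335.2619, 366.6786])] [array([218.2947,  61.1895]), array([224.7419, 151.4194]), array([230.4141, 230.6328])]
hole (array([0.5917, 0.1072, 0.0428]), [np.float64(3.503049890836337e-05), np.float64(6.70044966817101e-05), np.float64(9.036778788260577e-05)])
hole (array([0.5937, 0.0322, 0.0428]), [np.float64(6.579201621514035e-05), np.float64(0.0001241805613302521), np.float64(5.942766396430309e-05)])
hole (array([ 0.5956, -0.0427,  0.0428]), [np.float64(1.657344593644566e-05), np.float64(4.3722234521908504e-05), np.float64(4.384724221543657e-05)])
hole z.042 [0.588  0.2573 0.042 ]
hole z.042 [0.5919 0.107  0.042 ]
hole z.042 [0.5939 0.0318 0.042 ]
hole z.042 [ 0.5958 -0.0433  0.042 ]
((246.8121337890625, 189.02890014648438), (158.1394805908203, 41.891754150390625), 81.25383758544922) 6077.0
[[ 0.5034  0.0931  0.034 ]
 [ 0.5423  0.0988  0.034 ]
 [ 0.5639 -0.0594  0.034 ]
 [ 0.52   -0.0667  0.034 ]]
((278.3352355957031, 312.7421569824219), (128.91615295410156, 37.76621627807617), 81.72411346435547) 4454.0
[[ 0.5034  0.0932  0.034 ]
 [ 0.5424  0.0991  0.034 ]
 [ 0.5638 -0.0595  0.034 ]
 [ 0.5203 -0.067   0.034 ]]
((160.39915466308594, 161.84613037109375), (176.91197204589844, 44.27422332763672), 77.79953002929688) 7123.0
[[ 0.5036  0.0928  0.034 ]
 [ 0.5421  0.1005  0.034 ]
 [ 0.5643 -0.0594  0.034 ]
 [ 0.5204 -0.0694  0.034 ]]
w1 red [328 159  33  32 811] [343.9297 174.9679]
sc red [320 227   9  12  85] [324.0235 232.2471]
si red [257 254  10  13  97] [261.6701 259.8351]
```

```bash
cat > jig.py <<'E'
import numpy as np
from scipy.spatial.transform import Rotation as R
A=np.array([.5917,.1072]);B=np.array([.5956,-.0427]); v=A-B
yaw=np.arctan2(-v[0],v[1]); c,s=np.cos(yaw),np.sin(yaw); M=np.array([[c,-s],[s,c]])
O=(A+B+[0,0])/2-M@[.035,(.019-.131)/2]
def w(x,y,z): return [*(O+M@[x/1e3,y/1e3]),z/1e3]
def j(p): return (np.asarray(p)[...,:2]-O)@M*1e3
rot=(R.from_euler("z",yaw)*R.from_rotvec([-np.pi/2,0,0])).as_rotvec()
E
python3 - <<'E'
import pickle;from meas import *;from jig import *
np.set_printoptions(precision=4,suppress=True)
w_=pickle.load(open("w.pkl","rb"));d=pickle.load(open("d0.pkl","rb"))
print("yaw",yaw,"O",O)
k=(w_[1],(343.93,174.97));S=(d["scene"],(324,231));T=(d["side"],(261.7,259.8))
p,e=tri([k,S,T]);print("knob tri",p,e,j(p),"plane .083",j(plane(*k,.083)))
q=[strip_quad(g,s)[1] for g,s in((w_[0],(250,193)),(w_[1],(278,300)),(d["wrist"],(160,170)))]
for a,b,c_ in zip(*q):
    p,e=tri([(w_[0],a),(w_[1],b),(d["wrist"],c_)]); print("strip corner jig",j(p),p[2],max(e))
p,e=tri([(w_[0],(485,130)),(w_[1],(494,281)),(d["wrist"],(402,94))]);print("cap",j(p),p,e)
# board corner check z=.012
print("end stop edge-ish",j(plane(w_[0],(195,281),.042)),j(plane(w_[0],(296,278),.042)))
E
```

```text
yaw 0.026011476880017162 O [0.5572 0.0873]
knob tri [0.5916 0.1832 0.075 ] [np.float64(0.0021114393036625835), np.float64(0.0011757291943685448), np.float64(0.001971833803899508)] [36.8995 94.9751] plane .083 [34.8854 94.4776]
strip corner jig [-53.7229   7.0509] 0.03338020162741367 0.00013649551799447957
strip corner jig [-14.4142  12.675 ] 0.03550681934654971 0.000808998939334839
strip corner jig [   2.94  -147.056] 0.03367057590250931 0.00022794088792388938
strip corner jig [ -41.4637 -155.4592] 0.03147834829765416 0.0011930262571395406
cap [179.6666 -11.7632] [0.7371 0.0802 0.0761] [np.float64(0.0006232068025754868), np.float64(0.0006190966317075848), np.float64(0.0006331690480375015)]
end stop edge-ish [ -85.803 -160.171] [  19.8027 -159.5841]
```

```bash
python3 - <<'E'
import pickle;from meas import *;from jig import *
g=pickle.load(open("w.pkl","rb"))[0]
for p in((-40,-175,12),(-40,-175,42),(-40,-160,12),(-40,-190,42),(20,-175,12),(-110,-220,12),(90,-220,12)): print(p,proj(g,w(*p)))
print(g["img"][255:312:3,230].tolist())
E
```

```text
(-40, -175, 12) [242.75107146 279.78904281]
(-40, -175, 42) [239.63555814 292.67981212]
(-40, -160, 12) [241.9586264  267.65315452]
(-40, -190, 42) [240.50295501 305.30633904]
(20, -175, 12) [295.63145502 278.48642387]
(-110, -220, 12) [185.30644192 316.18382111]
(90, -220, 12) [356.34180461 312.09189381]
[[165, 156, 148], [160, 149, 142], [157, 148, 140], [166, 157, 149], [164, 155, 147], [80, 74, 69], [87, 80, 76], [86, 79, 73], [89, 84, 77], [38, 32, 29], [37, 32, 28], [40, 34, 30], [38, 34, 30], [65, 60, 56], [87, 80, 76], [84, 78, 75], [87, 80, 77], [109, 99, 95], [157, 148, 141]]
```

```bash
python3 - <<'E'
from cell import r,get_image
from jig import *; import cv2
np.set_printoptions(precision=4,suppress=True)
def st(t):
    o=r.observe(); print(t,round(o["time_s"],2),j(o["position"]),o["position"][2],o["force"])
r.close(60)
r.goto(w(-82,-72,240),rot); r.move_straight(w(-82,-72,194)); st("down")
print(r.move_straight(w(-20,-72,194),v=.03,force_limit=6)); st("pushed x")
r.move_straight(w(-60,-72,194)); r.move_straight(w(-60,-72,240))
r.goto(w(0,45,240),rot);r.hold(.1)
g=get_image("wrist");cv2.imwrite("pics/p1.png",g["img"][...,::-1]);st("end")
E
```

```text
down 3.92 [-81.0727 -71.0323] 0.1946272291412232 [0.6987 0.7983 0.6133]
True
pushed x 5.44 [-31.8413 -71.7676] 0.19306327716965252 [ 0.192   0.4344 -0.563 ]
end 6.97 [-0.5932 43.0306] 0.23893832554554412 [-0.224  -1.1098  0.0608]
```

View pics/p1.png

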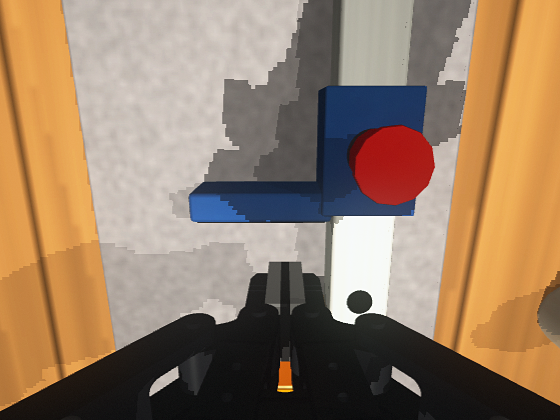

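```bash
cat > st.py <<'E'
from cell import r,get_image
from jig import *; import cv2,pickle
from meas import strip_quad,plane,proj
np.set_printoptions(precision=4,suppress=True)
def st(t):
    o=r.observe(); print(t,round(o["time_s"],2),j(o["position"]),o["position"][2],o["force"])
E
python3 - <<'E'
from st import *
r.move_straight(w(0,43,194)); st("down")
print(r.move_straight(w(0,-15,194),v=.03,force_limit=6)); st("pushed y")
r.move_straight(w(0,30,194)); r.move_straight(w(0,30,240))
r.goto(w(-82,-95,240),rot); r.move_straight(w(-82,-95,194))
print(r.move_straight(w(-20,-95,194),v=.03,force_limit=10)); st("pushed x")
r.move_straight(w(-60,-95,194)); r.move_straight(w(-60,-95,240))
r.goto(w(0,-20,420),rot);r.hold(.1)
g=get_image("wrist");cv2.imwrite("pics/p2.png",g["img"][...,::-1]);pickle.dump(g,open("p2.pkl","wb"));st("end")
for p in((-20,-15,34),(20,-15,34),(20,-175,34),(-20,-175,34),(20,-15,42)): print(p,proj(g,w(*p)))
E
```

```text
down 7.43 [-0.2673 42.0718] 0.19366829193162124 [-0.6303 -0.1826  0.1653]
True
pushed y 8.85 [-0.3932 -3.2911] 0.1935702914899877 [-0.1931  0.0368 -0.0444]
True
pushed x 12.38 [-30.8484 -95.0189] 0.19271671108302477 [-0.1989  0.1433  0.5798]
end 14.16 [ -1.0701 -21.3458] 0.4168823870283589 [0.4605 0.0552 0.1376]
(-20, -15, 34) [269.2824 174.9827]
(20, -15, 34) [310.4209 174.9768]
(20, -175, 34) [307.6956 319.4268]
(-20, -175, 34) [271.2102 319.3412]
(20, -15, 42) [310.9356 176.4928]
```

View pics/p2.png

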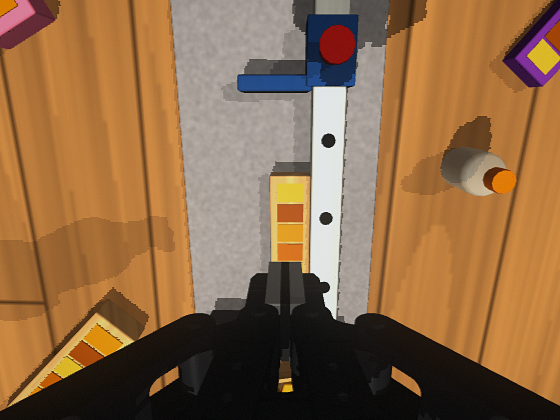

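```bash
python3 - <<'E'
from st import *
r.goto(w(0,30,240),rot); r.move_straight(w(0,30,194))
print(r.move_straight(w(0,-20,194),v=.04,force_limit=12)); st("pushed y")
r.move_straight(w(0,30,194)); r.move_straight(w(0,30,240))
r.goto(w(-70,-105,240),rot); r.move_straight(w(-70,-105,194))
print(r.move_straight(w(-20,-105,194),v=.04,force_limit=12)); st("pushed x")
r.move_straight(w(-60,-105,194)); r.move_straight(w(-60,-105,240))
r.goto(w(0,30,420),rot);r.ungrasp();r.hold(.1)
g=get_image("wrist");cv2.imwrite("pics/p3.png",cv2.resize(g["img"][140:350,190:400,::-1],None,fx=2.8,fy=2.8,interpolation=0))
pickle.dump(g,open("p3.pkl","wb"));st("end")
for p in((-20,-15,34),(20,-15,34),(20,-175,34),(-20,-175,34)): print(p,proj(g,w(*p)))
u=proj(g,w(0,-95,34)).astype(int)
rc,b,a=strip_quad(g,u); print(rc); print(np.array([j(plane(g,q,.034)) for q in b]))
E
```

```text
True
pushed y 16.29 [-0.5119 -4.0966] 0.19368876928839004 [0.624  2.0074 0.1875]
True
pushed x 19.22 [ -30.543  -105.0347] 0.192573680679272 [ 0.5581 -0.2031  0.4988]
end 21.88 [-0.0228 30.0466] 0.42008216215154515 [-0.1361  0.1525  0.3848]
(-20, -15, 34) [266.3949 224.8262]
(20, -15, 34) [305.5464 224.8469]
(20, -175, 34) [303.2102 357.7905]
(-20, -175, 34) [268.2754 357.7777]
((286.0, 291.0), (132.0, 38.0), 90.0)
[[ -19.3842  -15.1863]
 [  19.4444  -15.1648]
 [  22.0321 -173.9337]
 [ -21.4466 -173.9524]]
```

View pics/p3.png

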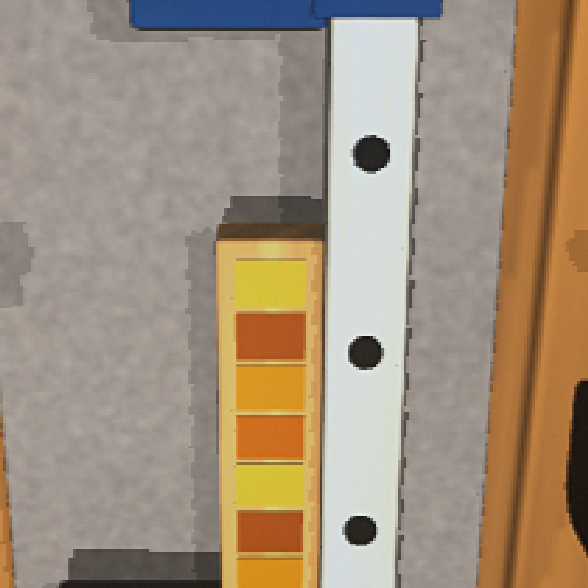

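```bash
python3 - <<'E'
from st import *; from h import *
gs=[pickle.load(open("w.pkl","rb"))[1],pickle.load(open("p2.pkl","rb")),pickle.load(open("p3.pkl","rb"))]
ob=[]
for g in gs:
    bl=blobs(g,(0,150,90),(4,255,255),100)
    s,c,m=max(bl,key=lambda t:t[0][4]); v=hsv(g)[...,2]; px=v[m>0]; md=np.median(px)
    k=((m>0)&(v>md*.85)).astype(np.uint8); (c2,rad)=cv2.minEnclosingCircle(max(cv2.findContours(k,0,2)[0],key=cv2.contourArea))
    print(s,c,c2,rad,j(plane(g,c2,.083))); ob.append((g,c2))
p,e=tri(ob); print("knob top",p,e,j(p))
assert abs(p[2]-.083)<.004 and abs(j(p)-[35,94]).max()<3
r.goto(w(35,94,310),rot)
print(r.move_straight(w(35,94,227),v=.08,force_limit=10)); st("at knob")
r.close(60); r.hold(.2); st("closed"); print(r.observe()["opening"])
g=get_image("side");cv2.imwrite("pics/k1.png",cv2.resize(g["img"][170:330,180:360,::-1],None,fx=3,fy=3))
E
```

```text
[328 159  33  32 811] [343.9297 174.9679] (344.3666687011719, 175.63333129882812) 16.1370792388916 [35.2642 93.8988]
[ 320   25   35   39 1082] [336.8965  43.8235] (336.98760986328125, 44.03718948364258) 19.274150848388672 [35.111  94.3207]
[313  98  34  35 935] [329.5176 114.9626] (329.1594543457031, 114.85134887695312) 17.283552169799805 [34.5802 94.464 ]
knob top [0.5895 0.1825 0.0844] [np.float64(0.0002555078901307846), np.float64(0.00020397055926919615), np.float64(0.00044420417170055836)] [34.795 94.259]
False
at knob 23.65 [35.4539 94.1231] 0.22768512561652943 [ 0.0576 -0.098   0.6297]
closed 24.45 [35.9761 93.9658] 0.22775544505222228 [ 4.149  -0.505   0.7096]
0.02451035211620319
```

```bash
python3 - <<'E'
from st import *
print(r.move_straight(w(35,94,242.5),v=.04)); r.hold(.3); st("lifted")
g=get_image("side");cv2.imwrite("pics/k1.png",cv2.resize(g["img"][190:320,200:340,::-1],None,fx=4,fy=4))
print(r.observe()["opening"])
E
```

```text
False
lifted 25.34 [35.7222 93.9273] 0.24080631661737412 [ 8.0859  0.6456 -9.8209]
0.02466258321387579
```

View pics/k1.png

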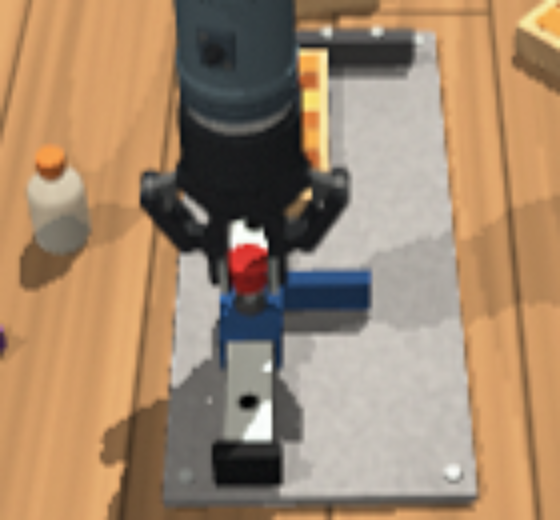

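```bash
python3 - <<'E'
from st import *
r.move_straight(w(36,94,245),v=.04); r.hold(.2); st("lifted")
print(r.move_straight(w(36,19,245),v=.05,force_limit=15)); r.hold(.2); st("slid"); print(r.observe()["opening"])
E
```

```text
lifted 25.84 [36.1215 93.8531] 0.24279391985250487 [ 7.7255  1.487  -9.5996]
False
slid 27.69 [36.0369 19.2638] 0.24288960775349872 [ 8.4765  0.4681 -9.124 ]
0.024783804860704143
```

```bash
python3 - <<'E'
from st import *
r.move_straight(w(37,19,245),v=.03); r.hold(.2); st("x+1")
for z in (236,231,228.5,227,226):
    f=r.move_straight(w(37,19,z),v=.03,force_limit=18); r.hold(.2); st((z,f))
    if f: break
print(r.observe()["opening"])
E
```

```text
x+1 28.14 [36.4371 19.2701] 0.2425435411474717 [ 6.6396  1.5557 -9.1522]
(236, False) 28.79 [36.4695 19.3026] 0.23391614966294993 [ 5.4186  1.3704 -8.5016]
(231, False) 29.31 [36.5028 19.2778] 0.22930440489112697 [ 5.4721  0.8884 -6.5423]
(228.5, False) 29.76 [36.5635 19.2582] 0.2278959503999984 [ 3.8052  2.2492 -5.1313]
(227, False) 30.21 [36.7399 19.2819] 0.2276917775212714 [-2.297   0.6163  5.4493]
(226, False) 30.66 [36.8469 19.3069] 0.2276367213995141 [-4.1253  0.2809  9.7698]
0.024996485172726072
```

```bash
python3 - <<'E'
from st import *
g=get_image("side");h=get_image("wrist")
cv2.imwrite("pics/f.png",cv2.hconcat([cv2.resize(g["img"][180:320,210:350,::-1],(400,400)),cv2.resize(h["img"][:,70:490,::-1],(400,400))]))
for n in((-20,-15,34),(20,-15,34),(-20,-175,34)):
    u=proj(g,w(*n)); print(n,u,(u-[210,180])*400/140)
s=get_image("side")
st("end")
E
```

```text
(-20, -15, 34) [283.0918 238.5742] [208.8337 167.3549]
(20, -15, 34) [269.3442 238.7482] [169.5548 167.852 ]
(-20, -175, 34) [282.2406 201.5184] [206.4017  61.4811]
end 30.81 [36.8416 19.2984] 0.2276428555551651 [-3.3052  1.4022  9.9729]
```

View pics/f.png

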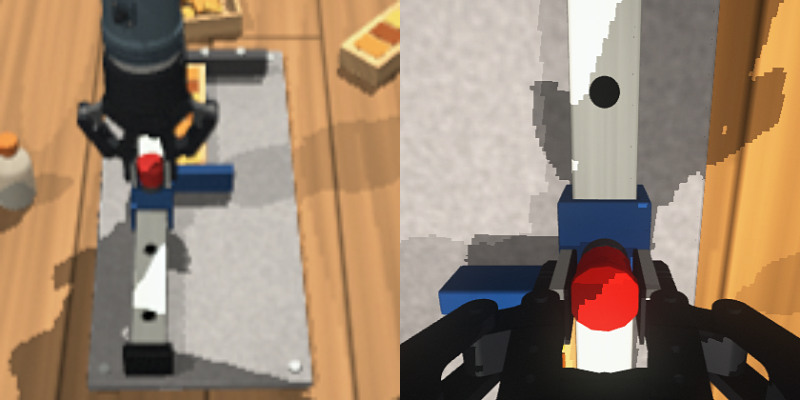

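```bash
python3 -c "
from cell import hand_in;hand_in()"
```

```text
the job is handed in; nothing more can be done
```

The job is done and handed in at about 31 s of the 72 s allowed, with the gripper still holding the red knob.

**What I did**
- I pushed the strip with closed fingers twice against the tube and twice against the end stop.
- I then gripped the knob below its lip, pulled it up 15 mm, slid the section 75 mm and lowered the pin.

**Last checks**
- **Strip:** after the pushes, its tube-side edge was visually against the tube. Its free end was at y = -15.2 mm, where flush is -15. The fitted corners at the stop end were 1.5 to 2 mm off, but that end runs into the black of the end stop and gripper, so they are less reliable. The final side view still shows the strip's edge where it should be.
- **Pin:** it stopped at the same tool height as at the start (227.6 mm against 227.7 mm). The spring pull there turned into about 10 N of upward support, so the pin is on its seat. The solid tube top would have stopped it about 12 mm higher.
- **Section:** the tool is at y = 19.3 mm against 19 for the hole. The final picture shows the hole the pin left uncovered behind the section.

**Disagreements**
- The first estimate of the knob's height, which used the scene and side views, gave 75 mm. The wrist views gave 84.4 mm against the expected 83, and I used those.
- I had a sideways load of 4 to 8 N on the knob while it was raised. It was about 3 N at the end.

The glue bottle, tray and spatula were not touched.

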